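# Refit the display-case dimmer knob and hold it pressed

## Task

The dimmer of the lit acrylic display case has lost its knob. Pick up the silver knob from the shelf, turn it so that the flat in its bore matches the flat of the brass D-shaft, push it fully home on the shaft, then press knob and shaft down against the spring to the stop, as one does to switch the case light on, and keep it pressed: finish while still holding it down. Leave the toy vehicles and the wooden garage where they stand.

Things in the scene. Friction and masses are not known exactly. Their poses are not given: they have to be found in the camera images.
- knob_center (a point): Loose silver fluted knob, 40 mm across, 28 mm high, 80 g, standing bore down on the shelf. This point: its centre, 14 mm above its underside. z up its axis; x along the red index line on its top, centre to rim. Its D-shaped blind bore opens in the underside, 13 mm deep, 11 mm across; its flat is 2.5 mm from the axis on the +x (red line) side; the mouth flares 1.5 mm all round over 4 mm.
- knob_index (a point): Rim end of the red index line on the knob's top face: 17 mm out from the knob's axis on its +x side (the side of the flat) and 28 mm above its underside. Same axes as knob_center.
- shaft_tip (a point): Centre of the top of the upright brass D-shaft, 67 mm above the shelf. z up; x points square out from its flat. 10 mm in diameter, flat 2 mm from the axis: 0.5 mm play all round in the knob's bore, which goes on within about 6 degrees. With the knob home, the knob's centre is 1 mm above this point. The shaft turns against a slight friction (0.025 N m) and presses down 4 mm.
- collar (a point): Centre of the top of the dark collar below the D-shaft, 49 mm above the shelf: 38 mm across, 4 mm high, turns with the shaft (same axes), with a white mark on the side of the flat (+x). It does not move down. The shaft stands 18 mm out of it; the home knob's underside is 5 mm above it, 1 mm when pressed to the stop. Around it is the flat control deck, 45 mm above the shelf.
- shaft (a joint): How far the shaft is pressed down, in m: 0 released, 0.004 at the stop. Springs back when let go; it begins to move at 3.5 N and reaches the stop at 7.5 N.
- display: Fixed walnut display plinth, 160 (x) by 480 (y) by 45 mm high; origin at the centre of its underside. D-shaft at x = 0, y = -150 mm. On it stands a clear acrylic case, 130 (x) by 260 (y) mm, centred at y = +100 mm, top 160 mm above the shelf, 120 mm from the shaft's axis. Its clear swing door is on the -x side, hinged at the +y end, and may stand ajar.
- limousine: Silver die-cast limousine, 200 by 56 by 45 mm, inside the case; origin at the centre of its underside, x along its length. Leave it alone.
- jeep: Green plastic toy jeep, 112 by 58 by 66 mm high, on the shelf; origin at the centre of its underside, x along its length. Leave it alone.
- tanker: Yellow plastic toy tanker truck, 162 by 52 by 72 mm high, on the shelf; origin at the centre of its underside, x along its length. Leave it alone.
- garage: Small wooden toy garage with a gable roof, 140 by 122 by 99 mm high, on the shelf; origin at the centre of its underside, x along the ridge. Leave it alone.
Mind the look-alikes: they are no part of the job. What is shaped like the part that bears knob_center but black or orange is not meant.

How it is judged:
On the way, in this order (a step that is already met when the one before it is completed fails the run):
1. the knob is picked up off the shelf (height (world z) of knob_center above 0.03 m and contact force between the fingers and knob above 1 N), for 0.1 s.
2. the knob is fully home on the D-shaft (z of knob_center in the frame of shaft_tip below 0.0035 m and horizontal distance between knob_center and shaft_tip below 0.0025 m and angle between the x axis of knob_center and the x axis of shaft_tip, either way round below 0.25 rad and x of knob_index in the frame of shaft_tip above 0.012 m), for 0.1 s.
At the end, for the whole second after the job is handed in: Knob fully home on the D-shaft (bore end within 2.5 mm of the shaft top, centred within 2.5 mm, flat to flat within 0.25 rad, index line on the flat's side, upright); the robot, still touching it with over 2 N, keeps the shaft pressed down more than 2.5 mm of its 4 mm (all of step 2 and z of knob_center in the frame of shaft_tip above -0.0015 m and angle between knob_center's own z axis and vertical below 0.12 rad and value of joint shaft above 0.0025 m and contact force between any of the fingers, the arm and knob above 2 N); the arm keeps its last pose, push and grip.
It fails at once if a toy or the garage was displaced by more than 20 mm (distance of any of limousine, jeep, tanker, garage from where it was at the start of the episode above 0.02 m).
It also fails if it takes over 40 s, if anything falls off the work surface, if the arm or the gripper's body presses on something with over 40 N, if the wrist force passes 120 N, or if a joint passes its speed limit or range.

## Robot

A 6-joint arm with a two-finger parallel gripper is mounted at the origin on the work surface. World frame = base frame: x ahead of the robot, y to its left, z up, the work surface at z = 0. Lengths are in m, angles in rad, forces in N, time in s.
With the tool pointing down it reaches from about 0.35 to 0.875 m from the base axis. Payload 4.2 kg.
Tool frame: the origin (TCP) lies at the very end of the fingers, on their centre line; the grasp point (between the pads) lies 19 mm behind it; z points along the fingers, y is the direction in which the jaws open and shut (so a half turn about z gives the same grasp; the last joint's range is limited). The gripper opens to 87 mm and grips with 3 to 60 N. Pads are 19 mm wide; open, the fingers measure 117 mm over their backs; the gripper's body (75 mm by 190 mm) begins 51 mm behind the grasp point.
Start: joints at [1.564, 0.385, 0.008, 0, -1.194, -0.259], TCP at [0.164, 0.603, 0.223] pointing down, gripper open.
Joint ranges: [-3.14, 3.14], [-1.21, 2.06], [-1.07, 1.41], [-3.16, 2.05], [-2.99, -0.16], [-3.1, 3.1]. Speed limits (rad/s): [2.79, 2.79, 3.14, 3.14, 3.14, 3.14].

## Interface

Orientations are given as a rotation vector (axis times angle).
In Python, from bench import get_state, camera, camera_model, close_job gives the robot as it stands.
- The arm moves only by the tool apply_moves, never from a script. Its argument "targets" is a list of rows, each a list of 4 numbers: the shift along the tool's x, y, z in cm, then the turn about the tool's z in rad. In form: [[x, y, z, spin], ...]. A call has 1 to 5 rows; each row shifts and turns the pose as measured when the row begins, along the tool's axes as they then stand; what a row does not reach is not made up. A row lasts 1/8 s, in which the tool goes at most 62.5 mm and 10.7 degrees, less where a joint would pass 70% of its speed; a pose out of reach is approached as far as the arm can. A call is refused whole if a number of a shift passes 6.25 or a number of a turn 0.188, either way. A call with a gripper value outside its range is refused whole. "gripper" is the gripper command: -1 is shut, 1 is fully open, values between are in proportion, set as the call begins (left out, the last holds). The fingers move at their own pace and stop on an object; "squeeze" is the grip in N (left out, the last holds). Time passes only in rows, so rows that do not move let the fingers close. It gives the time, the measured TCP pose, the force and the opening at its end, in the units of the state.
- get_state(): the state, without advancing time (a new reading comes with each control period).
- camera(name): name is "side" or "top" or "wrist"; returns the picture (400x640x3 uint8, red, green, blue); there is no depth.
- camera_model(name): a dict with "camera_matrix" (3x3 intrinsics, pixels), "R" (3x3) and "t" (3): a world point X has camera coordinates R X + t. Camera axes: x right, y down, z forward; pixel columns grow to the right and rows downward; lengths in m; the calibration is good to about 2 mm. A picture is of the moment at which its call begins: read the wrist's pose just before it. camera_model takes no time and is no camera call; for the wrist camera it gives the pose at the moment of the call.
- close_job(): hands the job in, once; it reports no verdict.
The state is a dict: "time": time; "q": joint angles; "dq": joint speeds; "joint_efforts": joint torques, N m; "position": TCP position; "orientation": TCP orientation; "wrist_force": force on the tool from outside, world axes, zero at the start; "ft_torque": the same for the moment, N m; "finger_gap": finger opening in m.
Only numpy, scipy, OpenCV 4.12 (cv2) and the standard library are available. Lean on these libraries where they do the work, as an engineer would, in place of code of your own. Each camera call takes 0.05 s, during which the arm holds its last target. There are 200 camera calls.

## Working session

There is one attempt and no reset: what is moved stays moved. The work goes in short steps, Python scripts to look and compute and a tool call to move; the robot and the scene stay as the last step left them, time stands still between calls to the robot, and variables do not carry over. Pictures are saved under pics/ and viewed, about 8 in all and at most 12, crops included, and the job is handed in when it is done.

Besides the shell and the picture viewer there is one more tool, called after "Emit:" as name([rows], argument=value, ...), one row to a line, values as JSON. apply_moves: Moves the arm, as the interface text tells. Its arguments: {"type":"object","properties":{"targets":{"type":"array","items":{"type":"array","items":{"type":"number"}}},"gripper":{"type":"number"},"squeeze":{"type":"number"}},"required":["targets"]}

```bash
mkdir -p pics
cat > h.py <<'E'
import numpy as np, cv2
from bench import get_state, camera, camera_model, close_job
def save(n,img,f): cv2.imwrite('pics/'+f,cv2.cvtColor(img,cv2.COLOR_RGB2BGR))
def crop(img,x0,y0,x1,y1,s): return cv2.resize(img[y0:y1,x0:x1],None,fx=s,fy=s,interpolation=cv2.INTER_CUBIC)
def ray(m,u,v):
    K,R,t=[np.array(m[k],float) for k in('camera_matrix','R','t')]
    return -R.T@t, R.T@np.linalg.solve(K,[u,v,1])
def atz(m,u,v,z):
    c,d=ray(m,u,v); return c+d*(z-c[2])/d[2]
def proj(m,X):
    K,R,t=[np.array(m[k],float) for k in('camera_matrix','R','t')]
    p=K@(R@np.array(X)+t); return p[:2]/p[2]
E
python3 - <<'E'
from h import *
import json
s=get_state(); print(s)
ms={}
for n in('top','side','wrist'):
    m=camera_model(n); ms[n]={k:np.array(v).tolist() for k,v in m.items() if k in('camera_matrix','R','t')}
    im=camera(n); np.save(f'pics/{n}0.npy',im); save(n,im,f'{n}0.png')
    print(n,ray(m,320,200), m['camera_matrix'][0])
json.dump(ms,open('m0.json','w'))
E
```

```text
{'time': 0.0, 'q': array([ 1.56361101e+00,  3.85522232e-01,  6.60412337e-03, -5.35300667e-04,
       -1.19399989e+00, -2.58574183e-01]), 'dq': array([-0.00175054,  0.00069637,  0.00065231, -0.00100842,  0.002038  ,
        0.00039804]), 'joint_efforts': array([-7.90100403e-04, -3.90666246e+01,  1.87406605e+01,  4.21996638e+00,
        1.09758569e-02, -1.92239481e-04]), 'position': array([0.16398051, 0.60246199, 0.22146645]), 'orientation': array([ 3.11170853e+00, -4.16246748e-01, -3.57318360e-04]), 'wrist_force': array([ 0.0426937 ,  0.86444769, -0.62453794]), 'ft_torque': array([ 0.0346479 , -0.01693441, -0.01548386]), 'finger_gap': 0.0868961518937157}
top (array([ 0.32581761, -0.12222951,  1.52579652]), array([ 0.13798896, -0.00449009, -0.99053396])) [456.48327299   0.         325.36229607]
side (array([ 0.08162188, -0.95661629,  0.79825713]), array([ 0.37902142,  0.68687783, -0.62016498])) [476.6186119    0.         316.22608855]
wrist (array([0.24567477, 0.58023383, 0.38384953]), array([-0.28107688,  0.08908554, -0.95570903])) [299.4364929    0.         323.92269999]
```

View pics/top0.png

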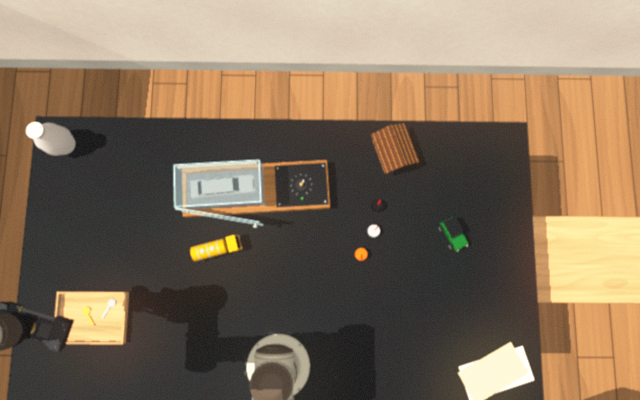

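View pics/side0.png

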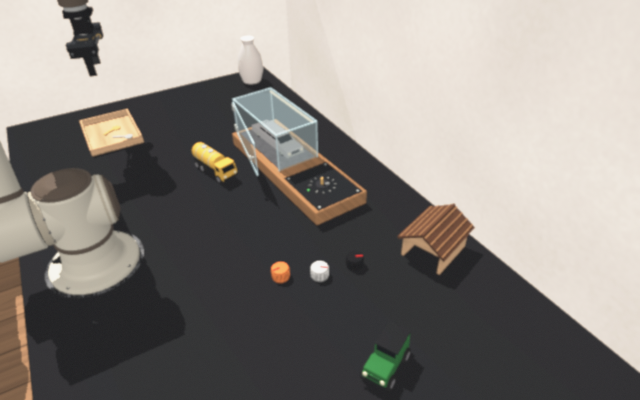

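Knobs in the top view: orange (361,254), silver/white (374,231) and black (379,205). The silver one fits the description. The shaft is at about (302,184). I'll confirm both in an enlarged composite.

```bash
python3 - <<'E'
from h import *
import json
ms=json.load(open('m0.json'));T=np.load('pics/top0.npy');S=np.load('pics/side0.npy')
a=crop(T,345,195,395,265,5)[:300]; 
a=crop(T,350,205,400,255,8);b=crop(T,277,160,327,210,8);c=crop(S,295,245,345,295,6);c=cv2.resize(c,(400,300)) if 0 else crop(S,295,255,345,292,8);d=crop(S,297,162,347,199,8)
save('',np.vstack([np.hstack([a,b])[:,:],np.hstack([c,d])])[:,:],'comp0.png') 
m=ms['top']
print('knob',atz(m,374,231,.02),'shaft',atz(m,302,184,.06))
m=ms['side'];print('knob',atz(m,320,271,.014),'shaft',atz(m,322,181,.06))
E
python3 -c "
import cv2;i=cv2.imread('pics/comp0.png');print(i.shape);cv2.imwrite('pics/comp0.png',cv2.resize(i,None,fx=.85,fy=.85))"
```

```text
knob [ 0.4338439  -0.30833175  0.02      ] shaft [ 0.58207178 -0.06981221  0.06      ]
knob [ 0.43417731 -0.30989928  0.014     ] shaft [ 0.57727978 -0.07170785  0.06      ]
(696, 800, 3)
```

View pics/comp0.png

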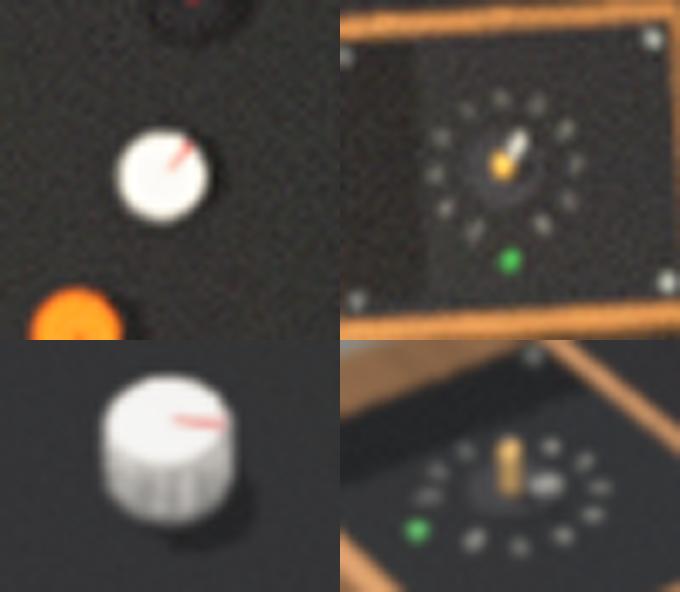

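Crop: the silver knob with the red line is the only one that fits (orange lower left, black on top). The brass shaft has its white mark at upper right. Next I'll travel to the knob.

```bash
cat >> h.py <<'E'
from scipy.spatial.transform import Rotation as Rn
def tool():
    s=get_state(); R=Rn.from_rotvec(s['orientation']).as_matrix()
    return np.array(s['position']),R,np.arctan2(R[1,0],R[0,0]),s
def plan(wps,yaw,p=None,y=None,step=.06,spin=.18):
    p0,R,y0,s=tool(); p=p0 if p is None else np.array(p,float); y=y0 if y is None else y
    out=[]
    for w in wps:
        w=np.array(w,float)
        while True:
            d=w-p; n=np.linalg.norm(d); last=w is wps[-1]
            dy=(yaw-y+np.pi)%(2*np.pi)-np.pi
            if n<1e-4 : break
            d=d*min(1,step/n); a=np.clip(dy,-spin,spin)
            c,sn=np.cos(y),np.sin(y)
            out.append([round(float(v),2) for v in (100*(c*d[0]+sn*d[1]),100*(sn*d[0]-c*d[1]),-100*d[2])]+[round(float(-a),3)])
            p=p+d;y+=a
    while abs((yaw-y+np.pi)%(2*np.pi)-np.pi)>1e-3:
        dy=(yaw-y+np.pi)%(2*np.pi)-np.pi; a=np.clip(dy,-spin,spin); out.append([0,0,0,round(float(-a),3)]); y+=a
    for i in range(0,len(out),5): print(out[i:i+5])
E
python3 -c "
from h import *
plan([(.36,.36,.23),(.42,0,.23),(.434,-.309,.17)],-1.80)"
```

```text
[[4.86, 3.51, -0.16, 0.18], [5.41, 2.58, -0.16, 0.18], [5.79, 1.57, -0.16, 0.18], [5.98, 0.51, -0.16, 0.18], [5.97, -0.57, -0.16, 0.18]]
[[1.15, -0.32, -0.03, 0.18], [5.99, 0.36, -0.0, 0.18], [5.96, -0.72, -0.0, 0.18], [5.73, -1.77, -0.0, 0.094], [5.54, -2.31, -0.0, -0.0]]
[[5.54, -2.31, -0.0, -0.0], [5.54, -2.31, -0.0, -0.0], [0.46, -0.19, -0.0, -0.0], [5.67, -1.6, 1.14, -0.0], [5.67, -1.6, 1.14, -0.0]]
[[5.67, -1.6, 1.14, -0.0], [5.67, -1.6, 1.14, -0.0], [5.67, -1.6, 1.14, -0.0], [1.43, -0.4, 0.29, -0.0]]
```

Emit:
apply_moves([
  [4.86,3.51,-0.16,0.18],
  [5.41,2.58,-0.16,0.18],
  [5.79,1.57,-0.16,0.18],
  [5.98,0.51,-0.16,0.18],
  [5.97,-0.57,-0.16,0.18],
], gripper=1)

```text
time: 0.78
position: [0.3525, 0.3633, 0.2277]
orientation: [2.6, -1.755, 0.003]
wrist_force: [0.1, 0.8, -0.2]
finger_gap: 0.087
```

```bash
python3 -c "
from h import *
print(tool()[:3])
plan([(.42,0,.23),(.434,-.309,.17)],-1.80)"
```

```text
(array([0.35252049, 0.36329602, 0.22773224]), array([[ 3.73738491e-01, -9.27533725e-01, -8.53331409e-04],
       [-9.27523963e-01, -3.73729936e-01, -5.02323455e-03],
       [ 4.34030396e-03,  2.66886143e-03, -9.99987019e-01]]), np.float64(-1.187756197229664))
[[5.88, 1.19, -0.04, 0.18], [6.0, 0.12, -0.04, 0.18], [5.92, -0.96, -0.04, 0.18], [5.66, -2.0, -0.04, 0.072], [5.5, -2.41, -0.04, -0.0]]
[[5.5, -2.41, -0.04, -0.0], [0.87, -0.38, -0.01, -0.0], [5.67, -1.6, 1.14, -0.0], [5.67, -1.6, 1.14, -0.0], [5.67, -1.6, 1.14, -0.0]]
[[5.67, -1.6, 1.14, -0.0], [5.67, -1.6, 1.14, -0.0], [1.43, -0.4, 0.29, -0.0]]
```

Emit:
apply_moves([
  [5.88,1.19,-0.04,0.18],
  [6.0,0.12,-0.04,0.18],
  [5.92,-0.96,-0.04,0.18],
  [5.66,-2.0,-0.04,0.072],
  [5.5,-2.41,-0.04,0],
])

```text
time: 1.4
position: [0.4047, 0.0582, 0.2309]
orientation: [1.925, -2.479, 0.006]
wrist_force: [1.4, -0.8, 0.3]
finger_gap: 0.0868
```

Emit:
apply_moves([
  [5.5,-2.41,-0.04,0],
  [0.87,-0.38,-0.01,0],
  [5.67,-1.6,1.14,0],
  [5.67,-1.6,1.14,0],
  [5.67,-1.6,1.14,0],
])

```text
time: 2.02
position: [0.4216, -0.1929, 0.1992]
orientation: [-1.93, 2.475, -0.011]
wrist_force: [2.3, 1.0, 0.2]
finger_gap: 0.0871
```

Emit:
apply_moves([
  [5.67,-1.6,1.14,0],
  [5.67,-1.6,1.14,0],
  [1.43,-0.4,0.29,0],
  [0,0,0,0],
])

```text
time: 2.52
position: [0.4262, -0.33, 0.171]
orientation: [-1.93, 2.477, -0.007]
wrist_force: [-0.3, 0.7, -0.8]
finger_gap: 0.087
```

Run:
```python
from h import *
import pickle
p,R,y,s=tool();print(p,y,s['time'])
m=camera_model('wrist');im=camera('wrist')
pickle.dump((p,R,y,m,im),open('w1.pkl','wb'))
c=proj(m,(.434,-.309,.02));print(c)
x,yv=[int(v) for v in c];x0,y0=max(0,x-100),max(0,yv-75)
print(x0,y0); save('',crop(im,x0,y0,x0+200,y0+150,4),'w1.png')
```

```text
[ 0.42623935 -0.330032    0.17097659] -1.8179561649367326 2.525
[322.17889812 209.24949293]
222 134
```

View pics/w1.png

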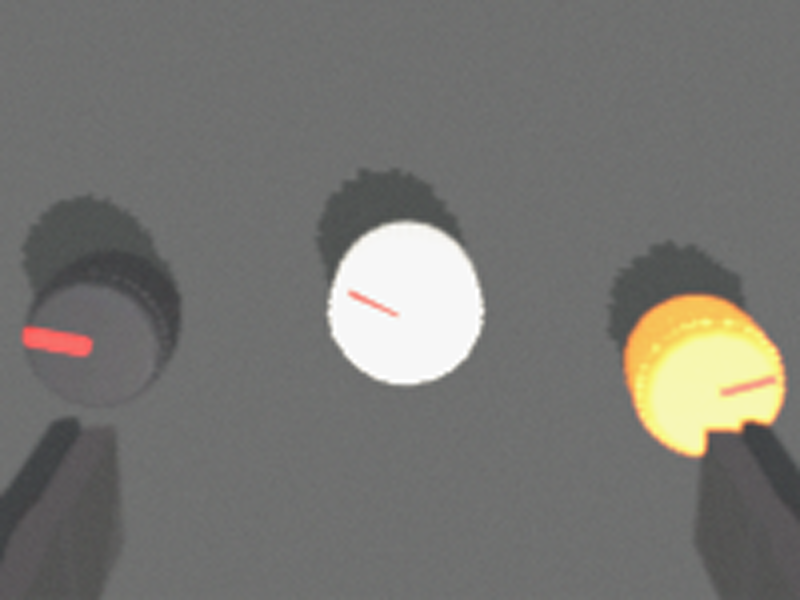

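Wrist view: silver knob centred at crop (406,305), with the red line from (349,292) at the rim to (399,315). I'll fit the line in world coordinates.

```bash
cat >> h.py <<'E'
def redline(m,im,x0,y0,x1,y1,z,thr=15):
    I=im[y0:y1,x0:x1].astype(int); w=I[...,0]-np.maximum(I[...,1],I[...,2])-thr
    v,u=np.nonzero(w>0); P=np.array([atz(m,a+x0,b+y0,z)[:2] for a,b in zip(u,v)]); ww=w[v,u].astype(float)
    c=np.average(P,axis=0,weights=ww); C=np.cov(P.T,aweights=ww); e,V=np.linalg.eigh(C); d=V[:,1]; t=(P-c)@d
    return c,d,t.min(),t.max(),len(P)
E
python3 - <<'E'
from h import *
import pickle
p,R,y,m,im=pickle.load(open('w1.pkl','rb'))
c,d,a,b,n=redline(m,im,300,196,346,234,.028)
print(c,d,a,b,n,'yaw',np.arctan2(d[1],d[0]))
for e in(a,b): print(c+d*e)
# white blob outline, project at z
I=im[180:240,295:350].astype(int); w=(I.min(2)>170)|((I[...,0]>170)); v,u=np.nonzero(w)
print('blob px',u.min()+295,u.max()+295,v.min()+180,v.max()+180)
q=lambda uu,vv,z:atz(m,uu,vv,z)[:2]
cu=(u.min()+u.max())/2+295; cv=(v.min()+v.max())/2+180
print(q(cu,v.max()+180.5,.028),q(cu,v.min()+179.5,.028),q(u.min()+294.5,cv,.02),q(u.max()+295.5,cv,.02))
E
```

```text
[ 0.44160422 -0.31376197] [-0.76066623  0.6491432 ] -0.006570636338394722 0.007981472437827335 23 yaw 2.4351351403166843
[ 0.44660229 -0.31802726]
[ 0.43553299 -0.30858086]
blob px 304 342 189 229
[ 0.43816547 -0.28856765] [ 0.42674796 -0.33381424] [ 0.45396329 -0.31429167] [ 0.41214312 -0.30383551]
```

```bash
python3 -c "
from h import *
plan([(.4335,-.308,.12),(.4335,-.308,.003)],-1.818,step=.045)"
```

```text
[[-1.81, -0.14, 4.12, 0.001], [-0.44, -0.03, 1.0, -0.0], [-0.0, 0.0, 4.5, -0.0], [-0.0, 0.0, 4.5, -0.0], [-0.0, 0.0, 2.7, -0.0]]
```

Emit:
apply_moves([
  [-1.81,-0.14,4.12,0],
  [-0.44,-0.03,1.0,0],
  [0,0,4.5,0],
  [0,0,3.5,0],
  [0,0,0,0],
], gripper=0.4)

```text
time: 3.2
position: [0.4408, -0.3038, 0.0442]
orientation: [-1.943, 2.458, -0.026]
wrist_force: [0.7, 0.5, 0.6]
finger_gap: 0.0614
```

```bash
python3 -c "
from h import *
print(tool()[0],tool()[2]);plan([(.4335,-.308,.003)],-1.818,step=.02)"
```

```text
[ 0.4408268  -0.30380674  0.04419765] -1.8038777472035903
[[0.27, 0.29, 1.96, 0.014], [0.28, 0.29, 1.96, -0.0], [0.03, 0.03, 0.2, -0.0]]
```

Emit:
apply_moves([
  [0.3,0.5,1.4,0.014],
  [0.25,0.25,1.2,0],
  [0,0,0,0],
])

```text
time: 3.58
position: [0.4353, -0.3083, 0.0208]
orientation: [-1.925, 2.467, -0.036]
wrist_force: [0.1, 0.6, 0.0]
finger_gap: 0.0608
```

```bash
python3 -c "
from h import *
p,R,y,s=tool();print(p,y,R[:,2]);plan([(.4335,-.308,.003)],-1.818,step=.02)"
```

```text
[ 0.43526881 -0.30826648  0.02084571] -1.8164653719250263 [ 0.02354739 -0.01115615 -0.99966047]
[[0.02, 0.18, 1.78, 0.002]]
```

Emit:
apply_moves([
  [0,0.15,1.3,0],
  [0,0,0.4,0],
  [0,0,0,0],
])

```text
time: 3.95
position: [0.4347, -0.3086, 0.0035]
orientation: [-1.924, 2.467, -0.039]
wrist_force: [-0.3, -0.3, -0.3]
finger_gap: 0.061
```

Run:
```python
from h import *
p,R,y,s=tool();print(p,y,R[:,2]);plan([(.4335,-.308,.003)],-1.818,step=.02)
im=camera('wrist'); save('',crop(im,220,130,420,280,3),'w2.png')
```

```text
[ 0.43474734 -0.30860427  0.00348782] -1.8166768605130998 [ 0.02523335 -0.01192282 -0.99961049]
[[-0.03, 0.14, 0.05, 0.001]]
```

View pics/w2.png

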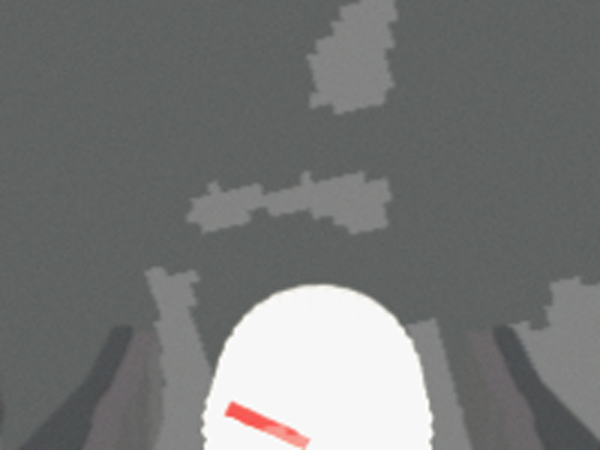

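The knob sits between the open fingers, slightly off-centre, red line at lower left. Closing.

Emit:
apply_moves([
  [0,0,0,0],
  [0,0,0,0],
  [0,0,0,0],
  [0,0,0,0],
], gripper=-1, squeeze=40)

```text
time: 4.5
position: [0.4351, -0.3087, 0.0041]
orientation: [-1.924, 2.466, -0.04]
wrist_force: [0.1, -0.1, -0.4]
finger_gap: 0.0391
```

Emit:
apply_moves([
  [0,0,-2,0],
  [0,0,-5,0],
  [0,0,-5,0],
  [0,0,-2,0],
  [0,0,0,0],
])

```text
time: 5.12
position: [0.4304, -0.3065, 0.1469]
orientation: [-1.924, 2.468, -0.036]
wrist_force: [0.3, 0.8, -0.3]
finger_gap: 0.039
```

Run:
```python
from h import *
import pickle
p,R,y,s=tool();print(p,y,R[:,2],s['finger_gap'],s['q'])
m=camera_model('wrist');im=camera('wrist');pickle.dump((p,R,y,m,im),open('w3.pkl','wb'))
save('',crop(im,220,150,420,300,4),'w3.png')
zt=p[2]+.025
c,d,a,b,n=redline(m,im,280,230,340,320,zt)
for e in(a,b): print(c+d*e, n)
yk=np.arctan2(d[1],d[0]);print('yaw',yk,'rel',yk-y)
```

```text
[ 0.43039837 -0.3064508   0.14694606] -1.8171324742616706 [ 0.02319806 -0.0107356  -0.99967325] 0.03904418274585023 [-0.30956304  0.27973232 -0.35687735  0.0040039  -0.9088218   0.06086559]
[ 0.44341954 -0.31721294] 191
[ 0.43123975 -0.30682765] 191
yaw 2.435553124290784 rel 4.252685598552454
```

View pics/w3.png

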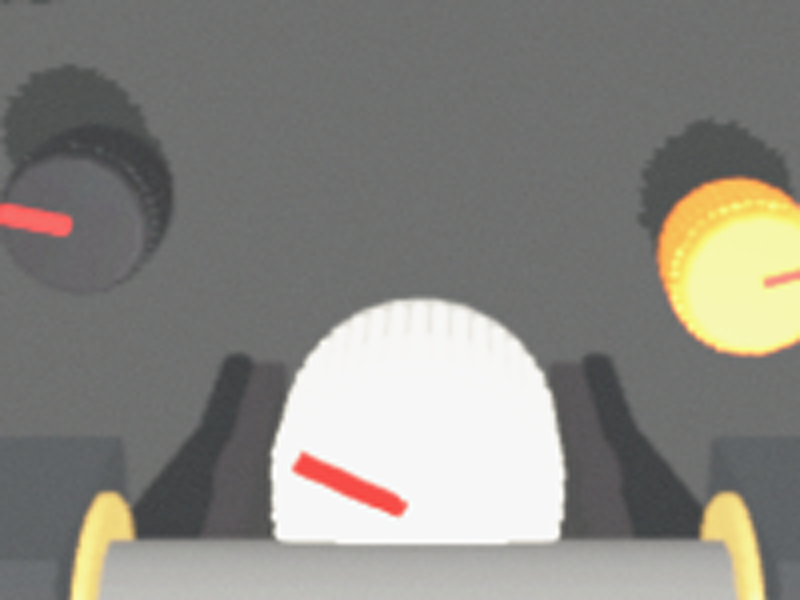

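Lifted and held: the red line is unchanged relative to the tool (1.11 rad). Next, a spot beside the shaft to measure it.

```bash
python3 -c "
from h import *
plan([(.53,-.15,.17),(.58,-.025,.125)],-1.70,step=.05)"
```

```text
[[-4.7, -1.58, -0.64, -0.117], [-4.48, -2.12, -0.64, -0.0], [-4.48, -2.12, -0.64, -0.0], [-3.33, -1.57, -0.48, -0.0], [-4.59, -1.18, 1.59, -0.0]]
[[-4.59, -1.18, 1.59, -0.0], [-3.85, -0.99, 1.33, -0.0]]
```

Emit:
apply_moves([
  [-4.7,-1.58,-0.64,-0.117],
  [-4.48,-2.12,-0.64,0],
  [-4.48,-2.12,-0.64,0],
  [-3.33,-1.57,-0.48,0],
  [-4.59,-1.18,1.59,0],
])

```text
time: 5.8
position: [0.5459, -0.102, 0.146]
orientation: [-2.068, 2.364, -0.017]
wrist_force: [0.4, 0.7, -0.1]
finger_gap: 0.0389
```

Emit:
apply_moves([
  [-4.59,-1.18,1.59,0],
  [-3.85,-0.99,1.33,0],
  [0,0,0,0],
])

```text
time: 6.18
position: [0.5767, -0.0165, 0.1075]
orientation: [2.065, -2.354, 0.005]
wrist_force: [0.2, -0.3, -0.3]
finger_gap: 0.0389
```

Run:
```python
from h import *
import pickle
p,R,y,s=tool();print(p,y,R[:,2],s['finger_gap'],s['time'])
m=camera_model('wrist');im=camera('wrist');pickle.dump((p,R,y,m,im),open('w4.pkl','wb'))
c=proj(m,(.58,-.07,.067));print(c)
x0,y0=int(max(0,c[0]-75)),int(max(0,c[1]-60));print(x0,y0)
save('',crop(im,x0,y0,x0+150,y0+120,5),'w4.png')
```

```text
[ 0.57674896 -0.01649374  0.10753612] -1.7012615191984337 [-0.00511547 -0.00900924 -0.99994633] 0.038852658787606006 6.175
[308.57088324 157.67420887]
233 97
```

View pics/w4.png

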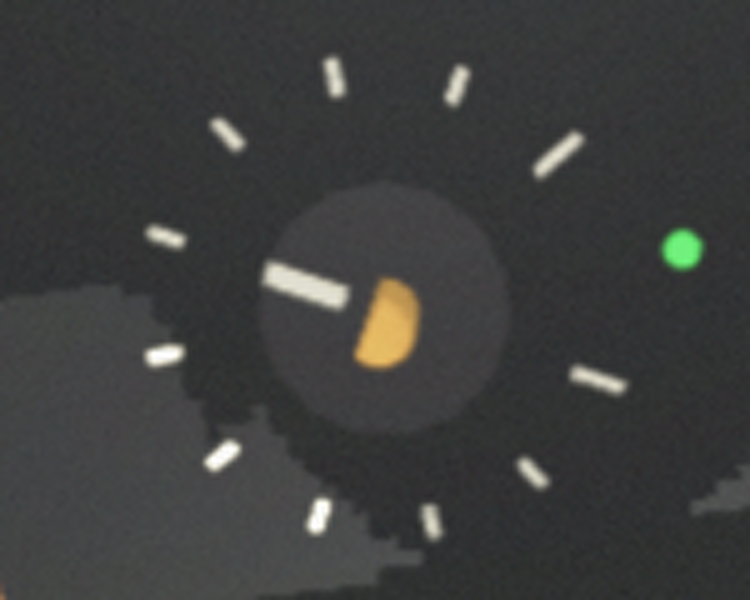

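The picture shows the collar circle centred at crop (385.5,309.5), the white mark from (347,297) to (265,274), and the brass top with its right edge at u≈419 and bottom at v≈368.

Run:
```python
from h import *
import pickle
p,R,y,m,im=pickle.load(open('w4.pkl','rb'))
f=lambda u,v,z:atz(m,233+(u+.5)/5-.5,97+(v+.5)/5-.5,z)
C=f(385.5,309.5,.049);print('collar',C)
a,b=f(347,297,.049),f(265,274,.049);d=b-a;ys=np.arctan2(d[1],d[0])
d2=b-C;print('mark yaw',ys,np.arctan2(d2[1],d2[0]))
for e in [(260,309.5),(511,309.5),(385.5,182),(385.5,437)]: print(np.linalg.norm(f(*e,.049)-C))
print('tip proj',(proj(m,[C[0],C[1],.067])-[233,97]+.5)*5-.5, 'right/bottom edge', f(419,332,.067),f(383,368,.067))
# white mark PCA
I=im[140:175,280:305].astype(int);w=np.clip(I.min(2)-110,0,None)
v,u=np.nonzero(w);P=np.array([atz(m,i+280,j+140,.049)[:2] for i,j in zip(u,v)])
V=np.linalg.eigh(np.cov(P.T,aweights=w[v,u]))[1][:,1];print('pca',len(P),np.arctan2(V[1],V[0]),np.average(P,axis=0,weights=w[v,u]))
```

```text
collar [ 0.58044401 -0.06670196  0.049     ]
mark yaw -0.40482341409487765 -0.41805716739748777
0.01857137663419452
0.018585542206163645
0.018421339695123575
0.019379461116129714
tip proj [380.12337627 329.74410125] right/bottom edge [ 0.57522185 -0.06570494  0.067     ] [ 0.58081481 -0.06141619  0.067     ]
pca 91 2.6853243859094555 [ 0.59164111 -0.07173599]
```

```bash
python3 -c "
from h import *
plan([(.5804,-.0667,.090)],-1.529,step=.03)"
```

```text
[[2.75, -0.6, 1.03, -0.174], [2.11, -0.09, 0.77, -0.0]]
```

Emit:
apply_moves([
  [2.75,-0.6,1.0,-0.174],
  [2.1,-0.09,0.6,0],
  [0,0,0,0],
  [0,0,0,0],
])

```text
time: 6.72
position: [0.5775, -0.0706, 0.0896]
orientation: [2.26, -2.161, -0.002]
wrist_force: [0.0, -0.4, -0.6]
finger_gap: 0.0392
```

```bash
python3 -c "
from h import *
p,R,y,s=tool();print(p,y,R[:,2]);plan([(.5804,-.0667,.078)],-1.529,step=.03)"
```

```text
[ 0.5775123  -0.07056364  0.08959403] -1.5257858680404464 [-0.01080878 -0.00964812 -0.99989504]
[[-0.37, -0.31, 1.16, 0.003]]
```

Emit:
apply_moves([
  [-0.37,-0.31,0.8,0.003],
  [0,0,0,0],
])

```text
time: 6.98
position: [0.5804, -0.0661, 0.0813]
orientation: [2.258, -2.165, -0.001]
wrist_force: [0.1, -0.6, -0.9]
finger_gap: 0.0389
```

Run:
```python
from h import *
p,R,y,s=tool();print(p,y,R[:,2],s['wrist_force']);plan([(.5804,-.0667,.070)],-1.529,step=.03)
im=camera('side'); m=camera_model('side'); c=proj(m,(.58,-.067,.08));x,y=int(c[0]),int(c[1]);print(c)
save('',crop(im,x-40,y-30,x+40,y+30,8),'s5.png')
```

```text
[ 0.58038649 -0.06611701  0.08131173] -1.5287836240704022 [-0.01029226 -0.00939904 -0.99990286] [ 0.12712656 -0.61155642 -0.92530054]
[[0.06, 0.0, 1.13, 0.0]]
[321.88057364 173.58191389]
```

View pics/s5.png

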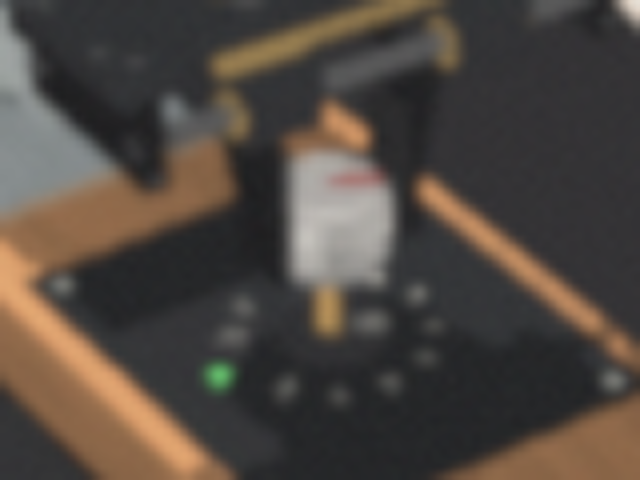

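The side view shows the knob over the shaft with the red line towards the white mark. The knob (u≈340) looks slightly right of the shaft (≈329 visible, flat side right), so I'll measure that with edge profiles.

Run:
```python
from h import *
m=camera_model('side'); im=np.mean([camera('side').astype(float) for _ in range(4)],axis=0)
x0,y0=322-41,174-31
c=proj(m,(.58,-.067,.08));x0,y0=int(c[0])-40,int(c[1])-30
g=im.sum(2)/3
def edges(prof,off):
    pk=prof.max(); lo1=prof[:3].mean(); lo2=prof[-3:].mean(); i=prof.argmax()
    h1,h2=(pk+lo1)/2,(pk+lo2)/2
    a=i
    while prof[a]>h1:a-=1
    b=i
    while prof[b]>h2:b+=1
    return off+a+(h1-prof[a])/(prof[a+1]-prof[a]), off+b-(h2-prof[b])/(prof[b-1]-prof[b])
for v in range(y0+23,y0+35):
    print(v, np.round(edges(g[v,x0+31:x0+53],x0+31),2))
red=im[...,0]-im[...,2]
for v in range(y0+36,y0+42):
    print('S',v, np.round(edges(red[v,x0+34:x0+49],x0+34),2))
C=np.array([.5804,-.0667])
r=np.array([.876,-.483])
p,R,y,s=tool()
print('TCP',p,'knob pred',[proj(m,[p[0],p[1],p[2]+z])[0] for z in(0,.015)])
print('shaft axis pred',[proj(m,[*C,z])[0] for z in(.067,.055)], 'px/mm',proj(m,[*(C+r*.001),.06])[0]-proj(m,[*C,.06])[0])
```

```text
166 [316.67 329.14]
167 [316.63 329.38]
168 [316.64 329.49]
169 [316.81 329.46]
170 [316.88 329.52]
171 [316.93 329.56]
172 [316.91 329.54]
173 [316.89 329.46]
174 [316.93 329.14]
175 [316.96 328.6 ]
176 [317.03 328.33]
177 [317.27 328.64]
S 179 [319.68 323.11]
S 180 [319.66 323.31]
S 181 [319.63 323.34]
S 182 [319.65 323.31]
S 183 [319.65 323.31]
S 184 [319.77 323.39]
TCP [ 0.58089415 -0.0664631   0.0822382 ] knob pred [np.float64(322.06093085642), np.float64(321.9684687223427)]
shaft axis pred [np.float64(322.03562081523285), np.float64(322.1082252566861)] px/mm 0.378896093980984
```

Once finger occlusion is allowed for, knob and shaft axes both come out at u≈322 and agree. The apparent offset was just occlusion. Descending gently.

Emit:
apply_moves([
  [0,0,0.5,0],
  [0,0,0.4,0],
  [0,0,0.2,0],
  [0,0,0,0],
])

```text
time: 7.72
position: [0.5807, -0.0665, 0.0705]
orientation: [2.258, -2.166, 0.0]
wrist_force: [-0.1, 0.0, -1.0]
finger_gap: 0.0391
```

```bash
python3 -c "
from h import *
p,R,y,s=tool();print(p,y,R[:,2],s['wrist_force']);plan([(.5804,-.0667,.066)],-1.529,step=.03)"
```

```text
[ 0.58069384 -0.06650886  0.07050259] -1.5288914329613494 [-0.00865452 -0.00933282 -0.999919  ] [-0.12590346  0.04509447 -1.03016089]
[[0.02, 0.03, 0.45, 0.0]]
```

Emit:
apply_moves([
  [0,0,0.3,0],
  [0,0,0.2,0],
  [0,0,0,0],
])

```text
time: 8.1
position: [0.581, -0.0666, 0.0653]
orientation: [2.259, -2.166, 0.001]
wrist_force: [0.8, -0.4, -0.6]
finger_gap: 0.0388
```

Emit:
apply_moves([
  [0,0,0.3,0],
  [0,0,0,0],
])

```text
time: 8.35
position: [0.5811, -0.0667, 0.0622]
orientation: [2.259, -2.166, 0.002]
wrist_force: [0.1, -0.7, -2.1]
finger_gap: 0.0391
```

Emit:
apply_moves([
  [0,0,0.25,0],
  [0,0,0.1,0],
  [0,0,0,0],
])

```text
time: 8.72
position: [0.5811, -0.0667, 0.0586]
orientation: [2.259, -2.166, 0.002]
wrist_force: [-0.2, -0.6, -0.8]
finger_gap: 0.0391
```

Emit:
apply_moves([
  [0,0,0.15,0],
  [0,0,0,0],
])

```text
time: 8.98
position: [0.5813, -0.0668, 0.0578]
orientation: [2.259, -2.166, 0.002]
wrist_force: [-1.9, 0.7, 2.0]
finger_gap: 0.039
```

Emit:
apply_moves([
  [0,0,0.2,0],
  [0,0,0,0],
  [0,0,0,0],
])

```text
time: 9.35
position: [0.5813, -0.0667, 0.0567]
orientation: [2.26, -2.165, 0.003]
wrist_force: [-2.2, 0.1, 3.6]
finger_gap: 0.0391
```

Emit:
apply_moves([
  [0,0,0.25,0],
  [0,0,0.2,0],
  [0,0,0,0],
])

```text
time: 9.72
position: [0.5813, -0.0668, 0.0541]
orientation: [2.261, -2.164, 0.004]
wrist_force: [-2.1, 0.7, 6.4]
finger_gap: 0.0388
```

Emit:
apply_moves([
  [0,0,0.2,0],
  [0,0,0.2,0],
  [0,0,0.3,0],
])

```text
time: 10.1
position: [0.5816, -0.0669, 0.0533]
orientation: [2.263, -2.16, 0.007]
wrist_force: [-8.6, 3.7, 22.6]
finger_gap: 0.039
```

Run:
```python
from h import *
im=camera('side');ws=[]
for i in range(4): camera('wrist'); p,R,y,s=tool(); print(p,y,R[:,2],s['wrist_force'],s['time'])
w=camera('wrist'); m=camera_model('wrist')
c,d,a,b,n=redline(m,w,280,200,360,330,p[2]+.024); print('red yaw',np.arctan2(d[1],d[0])-np.pi,n, c+d*a,c+d*b)
A=crop(im,282,140,362,200,6);B=cv2.resize(w,(480,300))
save('',np.vstack([A[:300],B]),'f6.png')
```

```text
[ 0.58158426 -0.06687625  0.05337666] -1.5243201771744925 [-0.00524277 -0.01236677 -0.99990978] [-6.8786889   2.54800915 18.77856077] 10.2
[ 0.58155259 -0.06687427  0.05335653] -1.524352876077528 [-0.00525319 -0.0123314  -0.99991017] [-7.91024082  2.84383899 18.61278868] 10.25
[ 0.58155524 -0.06689338  0.05336823] -1.5244147960269225 [-0.00518527 -0.01228586 -0.99991108] [-7.3703387   3.22742147 18.07852341] 10.3
[ 0.58157881 -0.06688106  0.05337625] -1.5243780985059796 [-0.0051205  -0.01229028 -0.99991136] [-7.03101968  1.59257563 19.42629439] 10.35
red yaw -0.4320270943315183 204 [ 0.59766275 -0.07281329] [ 0.58267596 -0.06590323]
```

View pics/f6.png

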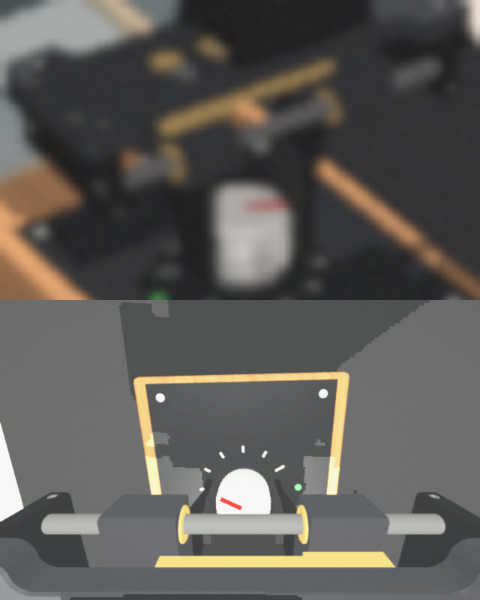

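```bash
python3 -c "
from h import *
close_job(); p,R,y,s=tool(); print(p,s['wrist_force'],s['time'])"
```

```text
the job is handed in; nothing more can be done
the job is handed in; nothing more can be done
```

The silver knob is on the D-shaft and pressed to the stop, and I handed the job in at about 10.4 s with the arm still holding it down. The hand-in gave no verdict. My script's state reading straight after it was refused, so the checks below were all taken just before.

**What I did:** I picked the silver knob from between the orange and black look-alikes and turned it about 0.29 rad to match the shaft's flat. I lowered it on with almost no force until it seated.

**Last checks:**
- **Seating and press:** the knob seated at a tool height of about 57.8 mm. The spring then gave about 4 mm of travel, with wrist force rising to 6.4 N. After that it met a hard stop at 53.4 mm, where it held steadily at about 19 N down.
- **Alignment:** the index line read −0.43 rad against −0.42 rad measured for the flat. Tool tilt was about 0.013 rad.
- **Centring:** the tool sits about 1 mm from the shaft axis I measured earlier.
- **Toys and garage:** the planned path kept clear of them; I did not re-measure their positions.

**Readings that disagreed:** one line fit put the shaft's mark at −0.46 rad, against about −0.41 from its ends and centre. I used −0.42. There is also a steady sideways force of about 8 N while pressing. Neither stopped the knob seating.

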